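Turn the filled gel syringe over to a barrel grip in the V-rest and lay it out

TASK

Take the filled gel syringe, the one whose plunger sticks out of the grey slotted block, by its plunger stem and lay it level in the aluminium V-rest, barrel across both Vs, and let go. Then take it by the middle of the barrel, between the two Vs, and lay it flat inside the steel tray.

Things in the scene. Friction and masses are not known exactly. Their poses are not given: they have to be found in the camera images.
- syringe: Filled syringe, rigid, pale plastic, 40-80 g, centre of mass mid-barrel. Origin: on its axis at mid-barrel; x to the nozzle, z up at start, axis 35 mm above table. Along x in mm: thumb disc 26 dia. -128 to -124; stem 12 wide (y) x 16 high to -64; flange 44 wide x 24 high at -62; round barrel 30 dia. -60 to 62; nozzle to 76. Its stem from -124 to -80 sticks out of the block towards the robot.
- rack: Fixed grey block 160 (x) x 184 (y) mm, origin on the table under its centre, three slots along x at y = -58, 0, 58: floor 20, wall tops 54 mm above the table, 48 wide. The filled syringe lies in one of them, mid-barrel at the block's x = 0, too deep and snug to grip its barrel. Two empty syringes with pushed-in plungers, not sticking out, lie in the others.
- v_block: V-rest, aluminium, fixed. Origin on the table under its centre, Vs along x. Foot 100 x 84 x 10 mm; supports 12 thick at x = -34 and +34, 56 mm clear gap between, open at the sides. 90-degree V notches: bottoms 29, tops 57 mm above the table, mouths 57 wide. A seated barrel's axis is 50 mm above the table, over the x axis; mid-barrel belongs within 15 mm of x = 0.
- tray: Flat open steel tray, fixed, 286 (x) x 176 (y) mm, rim 12 mm above the table, walls and floor 4 to 5 mm thick; origin on the table under its centre. The axis of a syringe lying flat in it is 19 to 20 mm above the table. To centre the 204 mm syringe lengthwise, its mid-barrel goes 26 mm from the tray's centre, nozzle side.
Mind the look-alikes: they are no part of the job. Leave any green look-alike of the syringe alone.

How it is judged:
By the outcome, as a careful person would: the job done as asked, in the order asked, and still so for the second after the job is handed in, with the robot touching nothing.
It also fails if it takes over 58 s, if anything falls off the work surface, if the arm or the gripper's body presses on something with over 40 N, if the wrist force passes 120 N, or if a joint passes its speed limit or range.

ROBOT

A 6-joint arm with a two-finger parallel gripper is mounted at the origin on the work surface. World frame = base frame: x ahead of the robot, y to its left, z up, the work surface at z = 0. Lengths are in m, angles in degrees, forces in N, time in s.
With the tool pointing down it reaches from about 0.4 to 0.825 m from the base axis. Payload 7 kg.
Tool frame: the origin (TCP) lies midway between the tips of the shut fingers; the grasp point (between the pads) lies 19 mm behind it; z points along the fingers, y is the direction in which the jaws open and shut (so a half turn about z gives the same grasp; the last joint's range is limited). The gripper opens to 88 mm and grips with 3 to 60 N. Pads are 19 mm wide; open, the fingers measure 130 mm over their backs; the gripper's body (78 mm by 193 mm) begins 47 mm behind the grasp point.
Start: joints at [-49.899, 20.546, 0.682, 0, -70.136, -16.507], TCP at [0.27, -0.619, 0.227] pointing down, gripper open.
Joint ranges: [-176.03, 176.03], [-82.01, 121.73], [-58.28, 71.71], [-173.87, 95.51], [-174.79, -0.11], [-173.66, 173.66]. Speed limits (degrees/s): [136.94, 136.94, 172.46, 180, 180, 180].

INTERFACE

Orientations are given as [roll, pitch, yaw] about the fixed x, y, z axes, in that order (R = Rz(yaw) Ry(pitch) Rx(roll)).
In Python, from plant import get_state, capture, close_job gives the robot as it stands.
- The arm moves only by the tool apply_moves, never from a script. Its argument "commands" is a list of rows, each an object with "grip": the opening, from 0 (shut) to 1 (fully open); "dp": the shift along the tool's x, y, z in mm, a list of three; "yaw": the turn about the tool's z in rad. A call has 1 to 12 rows; each row is the pose to reach, as a shift and turn from the pose commanded when the call began, along the tool's axes at that moment; what a row does not reach only later rows make up. A row lasts 1/8 s, in which the tool goes at most 62.5 mm and 10.7 degrees, less where a joint would pass 70% of its speed; a pose out of reach is approached as far as the arm can. A call with a gripper value outside its range is refused whole. The fingers move at their own pace and stop on an object; "newtons" is the grip in N (left out, the last holds). Time passes only in rows, so rows that repeat a pose let the fingers close. It gives the time, the measured TCP pose, the force and the opening at its end, in the units of the state.
- get_state(): the state, without advancing time (a new reading comes with each control period).
- capture(name): name is "side" or "top" or "wrist"; returns a dict with "color" (420x560x3 uint8, red, green, blue), "camera_matrix" (3x3 intrinsics, pixels), "k1" (the pictures are not rectified: a ray, as slopes to the right and down, at radius r is drawn at 1 + k1 r^2 times it, then the intrinsics apply), "xyz" and "rotation" of the camera in the world; the wrist camera has in their place "T_tool_cam" (4x4, takes a point from camera to tool coordinates, whose origin is the TCP and whose axes are the flange's). Camera axes: x right, y up, looking along -z (the intrinsics and any distortion apply to the point x, -y, -z); pixel columns grow to the right and rows downward; lengths in m; the calibration is good to about 2 mm. A picture is of the moment at which its call begins: read the wrist's pose just before it. There is no depth.
- close_job(): hands the job in, once; it reports no verdict.
The state is a dict: "time_s": time; "joints": joint angles; "qd": joint speeds; "joint_torque": joint torques, N m; "tcp_pos": TCP position; "eef_rot": TCP orientation; "contact_force": force on the tool from outside, world axes, zero at the start; "moment": the same for the moment, N m; "gripper_width": finger opening in m.
Only numpy, scipy, OpenCV 4.12 (cv2) and the standard library are available. Lean on these libraries where they do the work, as an engineer would, in place of code of your own. Each camera call takes 0.05 s, during which the arm holds its last target.

## Working session

There is one attempt and no reset: what is moved stays moved. The work goes in short steps, Python scripts to look and compute and a tool call to move; the robot and the scene stay as the last step left them, time stands still between calls to the robot, and variables do not carry over. Pictures are saved under pics/ and viewed, and the job is handed in when it is done.

Besides the shell and the picture viewer there is one more tool, called after ">>>" as name(argument=value, ...) on one line, values as JSON. apply_moves: Moves the arm, as the interface text tells. Its arguments: {"type":"object","properties":{"commands":{"type":"array","items":{"type":"object","properties":{"grip":{"type":"number"},"dp":{"type":"array","items":{"type":"number"}},"yaw":{"type":"number"}}}},"newtons":{"type":"number"}},"required":["commands"]}

```bash
mkdir -p pics; cat > h.py <<'E'
import numpy as np, cv2
from plant import get_state, capture
from scipy.spatial.transform import Rotation as R
def cam(c,s=None):
    if 'T_tool_cam' in c:
        T=np.eye(4);T[:3,:3]=R.from_euler('xyz',s['eef_rot'],degrees=True).as_matrix();T[:3,3]=s['tcp_pos']
        M=T@np.array(c['T_tool_cam']);return M[:3,3],M[:3,:3]
    return np.array(c['xyz']),np.array(c['rotation'])
def rays(c,uv):
    K=np.array(c['camera_matrix']);k=c['k1']
    d=np.array([k,0,0,0,0],float)
    return cv2.undistortPoints(np.array(uv,float).reshape(-1,1,2),K,d).reshape(-1,2)
def toplane(c,uv,z,s=None):
    p,Rm=cam(c,s);xy=rays(c,uv)
    d=np.c_[xy[:,0],-xy[:,1],-np.ones(len(xy))]@Rm.T
    return p+d*((z-p[2])/d[:,2])[:,None]
def proj(c,P,s=None):
    p,Rm=cam(c,s);q=(np.array(P,float).reshape(-1,3)-p)@Rm
    q=q*[1,-1,-1]
    return cv2.projectPoints(q.reshape(-1,1,3),np.zeros(3),np.zeros(3),np.array(c['camera_matrix']),np.array([c['k1'],0,0,0,0],float))[0].reshape(-1,2)
def save(c,n): cv2.imwrite('pics/'+n+'.png',c['color'][:,:,::-1])
E
python3 - <<'E'
from h import *
import pickle
s=get_state();print(s)
for n in('top','side','wrist'):
    s=get_state();c=capture(n);save(c,n+'1');pickle.dump((c,s),open(n+'1.pkl','wb'))
    print(n,{k:v for k,v in c.items() if k!='color'})
E
```

```text
{'time_s': 0.0, 'joints': array([-4.98994205e+01,  2.05925297e+01,  6.33386962e-01, -1.95215779e-02,
       -7.01369018e+01, -1.65063606e+01]), 'qd': array([ 0.08831149,  0.09311774,  0.02727077,  0.02205303,  0.02966332,
       -0.01775835]), 'joint_torque': array([-1.62929398e-03, -5.82717812e+01,  2.93046552e+01,  6.99687481e+00,
        6.84214581e-03, -1.89465595e-04]), 'tcp_pos': array([ 0.26993722, -0.61813143,  0.22560929]), 'eef_rot': array([ 1.79902699e+02, -9.69579835e-03, -1.56412421e+02]), 'contact_force': array([-0.32995982,  0.16386656,  0.58901319]), 'moment': array([-0.02505029,  0.01339827,  0.01307207]), 'gripper_width': 0.08774009703070519}
top {'camera_matrix': array([[425.90965127,   0.        , 280.37382492],
       [  0.        , 425.90965127, 204.48295491],
       [  0.        ,   0.        ,   1.        ]]), 'k1': -0.03734967177527025, 'xyz': array([ 0.30903993, -0.01983713,  1.00178409]), 'rotation': array([ 10.29662494,   1.46341298, -89.38987021])}
side {'camera_matrix': array([[411.48073155,   0.        , 282.42640638],
       [  0.        , 411.48073155, 210.36885148],
       [  0.        ,   0.        ,   1.        ]]), 'k1': -0.03869879526755993, 'xyz': array([ 0.15856023, -0.60103964,  0.59045957]), 'rotation': array([ 52.16428903,   1.19611826, -29.02898623])}
wrist {'camera_matrix': array([[337.90376387,   0.        , 278.22234696],
       [  0.        , 337.90376387, 211.53225618],
       [  0.        ,   0.        ,   1.        ]]), 'k1': 0.017160100541280945, 'T_tool_cam': array([[-8.54475564e-04,  9.65719871e-01,  2.59585055e-01,
         6.77913077e-02],
       [ 9.99999622e-01,  8.66129250e-04,  6.94840258e-05,
        -3.47252189e-04],
       [-1.57732105e-04,  2.59585017e-01, -9.65720246e-01,
        -1.58650415e-01],
       [ 0.00000000e+00,  0.00000000e+00,  0.00000000e+00,
         1.00000000e+00]])}
```

```bash
sed -i "s/np.array(c\['rotation'\])$/R.from_euler('xyz',c['rotation'],degrees=True).as_matrix()/" h.py; grep -n rotation h.py
```

```text
8:    return np.array(c['xyz']),R.from_euler('xyz',c['rotation'],degrees=True).as_matrix()
```

View pics/top1.png

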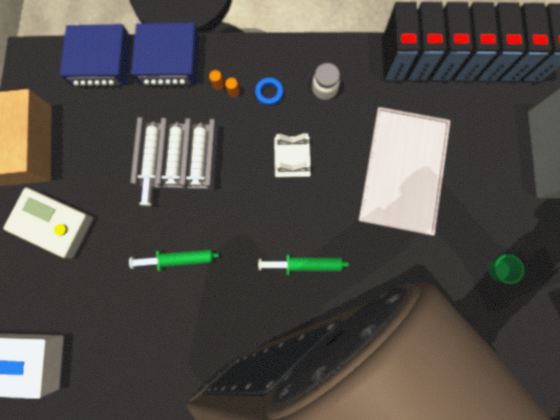

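View pics/side1.png

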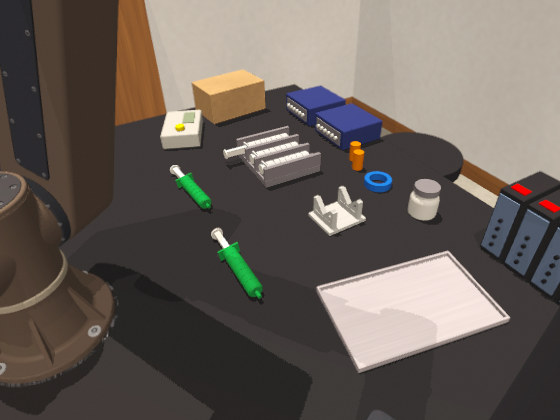

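View pics/wrist1.png

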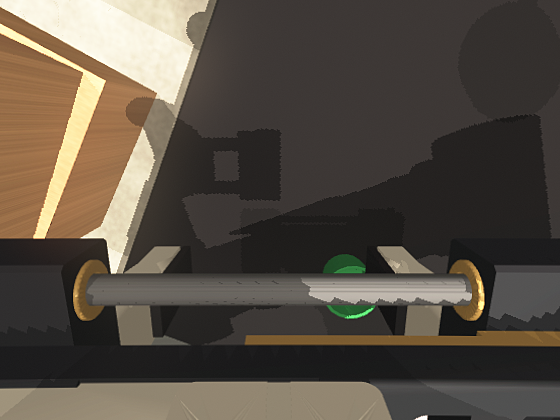

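Top: rack about (173,155) with the filled syringe in the left slot, stem sticking out at (146,190). V-rest at (293,156), tray at (404,170). Green look-alikes at (175,260) and (305,265). I'll enlarge these regions.

```bash
python3 - <<'E'
from h import *
import pickle
c,s=pickle.load(open('top1.pkl','rb'))
a=c['color'][105:215,120:320,::-1]
cv2.imwrite('pics/t_crop.png',cv2.resize(a,None,fx=4,fy=4,interpolation=cv2.INTER_CUBIC))
c,s=pickle.load(open('side1.pkl','rb'))
a=c['color'][120:240,210:380,::-1]
cv2.imwrite('pics/s_crop.png',cv2.resize(a,None,fx=4,fy=4,interpolation=cv2.INTER_CUBIC))
E
```

```text
(no output)
```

View pics/t_crop.png

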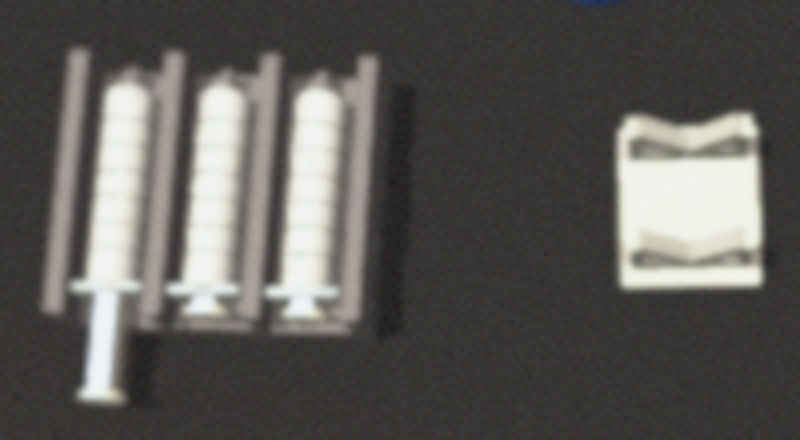

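View pics/s_crop.png

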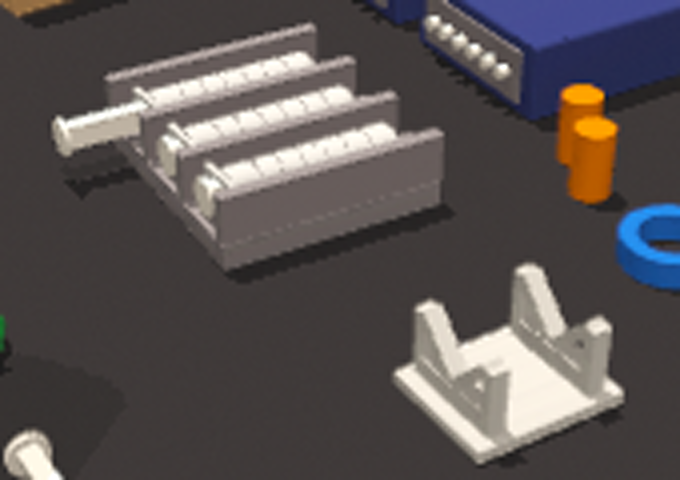

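```bash
python3 - <<'E'
from h import *
import pickle
c,s=pickle.load(open('top1.pkl','rb'))
def f(name,uv,z,crop=True):
    uv=np.array(uv,float)
    if crop: uv=(uv-1.5)/4+[120,105]
    P=toplane(c,uv,z);print(name,np.round(P[:,:2]*1000,1).tolist());return P
w=f('rack walls Ln Lf Rn Rf',[(52,312),(78,48),(350,322),(369,55)],.054)
print(w.mean(0), [np.degrees(np.arctan2(*(w[i+1]-w[i])[[1,0]])) for i in(0,2)])
f('syr disc,flange,nozzletip',[(102,393),(105,287),(133,70)],.035)
f('foot nl nr',[(620,289),(763,286)],.01)
f('supports tops near L R (outer,nearest top edge) far L R',[(634,245),(755,245),(635,122),(750,116)],.057)
t=f('tray',[(379,109),(449.5,120),(435,234.5),(360,221)],.012,False)
print(t.mean(0),np.degrees([np.arctan2(*(t[0]-t[3])[[1,0]]),np.arctan2(*(t[1]-t[2])[[1,0]])]))
c,s=pickle.load(open('side1.pkl','rb'))
def f(name,uv,z,crop=True):
    uv=np.array(uv,float)
    if crop: uv=(uv-1.5)/4+[210,120]
    P=toplane(c,uv,z);print(name,np.round(P[:,:2]*1000,1).tolist());return P
v=f('side foot L,near,R',[(394,376),(480,461),(623,394)],.01)
print((v[0]+v[2])/2,np.degrees(np.arctan2(*(v[2]-v[1])[[1,0]])),np.linalg.norm(v[1]-v[0]),np.linalg.norm(v[1]-v[2]))
f('disc',[(64,137)],.035)
w=f('wall tops Ln Lf Rn Rf',[(110,77),(316,26),(217,192),(442,132)],.054);print(w.mean(0))
t=f('tray',[(318,302),(457,255),(506,314),(352,357)],.012,False);print(t.mean(0))
E
```

```text
rack walls Ln Lf Rn Rf [[530.4, 349.0], [692.1, 345.6], [525.1, 174.8], [687.0, 170.5]]
[0.60865238 0.25997852 0.054     ] [np.float64(-1.1936715442128343), np.float64(-1.5320830899618685)]
syr disc,flange,nozzletip [[486.4, 323.0], [550.1, 325.6], [685.4, 318.0]]
foot nl nr [[556.2, 21.9], [558.4, -63.7]]
supports tops near L R (outer,nearest top edge) far L R [[570.5, 12.2], [570.7, -57.1], [644.5, 12.5], [648.2, -54.3]]
tray [[728.6, -232.6], [701.0, -403.9], [419.9, -352.7], [450.5, -179.3]]
[ 0.57498995 -0.29210666  0.012     ] [-10.84561666 -10.31343499]
side foot L,near,R [[555.2, 18.2], [556.0, -67.1], [656.7, -60.6]]
[ 0.60590882 -0.02118014  0.01      ] 3.7261986212447873 0.085299362820442 0.10085015082810063
disc [[484.1, 324.9]]
wall tops Ln Lf Rn Rf [[532.3, 353.1], [692.1, 346.5], [527.9, 181.6], [686.3, 171.9]]
[0.60966488 0.2632616  0.054     ]
tray [[435.0, -208.6], [739.6, -248.6], [700.4, -395.0], [421.4, -328.0]]
[ 0.57408602 -0.29505616  0.012     ]
```

>>> apply_moves(commands=[{"grip":0.6,"dp":[-40,37,-5],"yaw":0.05},{"grip":0.6,"dp":[-478,445,-23],"yaw":0.412},{"grip":0.6,"dp":[-478,445,-23],"yaw":0.412},{"grip":0.6,"dp":[-478,445,-23],"yaw":0.412},{"grip":0.6,"dp":[-478,445,-23],"yaw":0.412},{"grip":0.6,"dp":[-478,445,-23],"yaw":0.412},{"grip":0.6,"dp":[-478,445,-23],"yaw":0.412},{"grip":0.6,"dp":[-478,445,-23],"yaw":0.412},{"grip":0.6,"dp":[-478,445,-23],"yaw":0.412},{"grip":0.6,"dp":[-478,445,-23],"yaw":0.412},{"grip":0.6,"dp":[-478,445,-23],"yaw":0.412},{"grip":0.6,"dp":[-478,445,-23],"yaw":0.412}])

```text
time_s: 1.65
tcp_pos: [0.5309, -0.0169, 0.2491]
eef_rot: [180.0, -0.0, -179.8]
contact_force: [-0.8, 0.2, -0.1]
gripper_width: 0.0526
```

```bash
cat > snap.py <<'E'
from h import *
import pickle,sys
s=get_state();c=capture('wrist');save(c,sys.argv[1]);pickle.dump((c,s),open(sys.argv[1]+'.pkl','wb'))
print(s['time_s'],s['tcp_pos'],s['eef_rot'],s['joints'],s['contact_force'])
E
python3 snap.py w2
```

```text
1.65 [ 0.53088458 -0.01688972  0.2491103 ] [ 1.79999345e+02 -3.06769696e-02 -1.79817607e+02] [ 1.93374684e+01  6.12159356e+00 -1.53614845e+01 -1.14802202e-02
 -6.85456858e+01 -1.09150874e+02] [-0.77191519  0.21057587 -0.13279841]
```

View pics/w2.png

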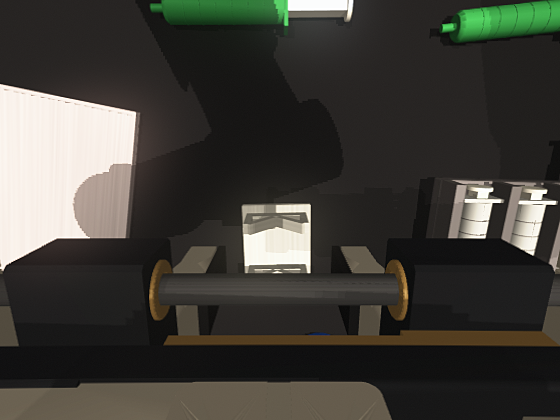

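Wrist: V-rest at (277,240), foot's near edge (243..311, row 204), partly hidden by the gripper at the bottom. Tray at left, rack at right.

```bash
python3 - <<'E'
from h import *
import pickle
c,s=pickle.load(open('w2.pkl','rb'))
a=c['color'][190:290,220:340,::-1]
cv2.imwrite('pics/w2c.png',cv2.resize(a,None,fx=6,fy=6,interpolation=cv2.INTER_CUBIC))
print(toplane(c,[(243,204),(311,204)],.01,s))
V=np.array([.606,-.021])
for y in np.radians([1.5]):
  M=np.array([[np.cos(y),-np.sin(y)],[np.sin(y),np.cos(y)]])
  P=[[*(M@[x,yy]+V),z] for x,yy,z in[(-50,42,.01),(-50,-42,.01),(50,42,.01),(50,-42,.01),(-40,0,.029),(-40,28.5,.057),(-40,-28.5,.057)]]
  print(proj(c,P,s).round(1))
print(s['tcp_pos'])
E
```

```text
[[ 0.56046439 -0.05899317  0.01      ]
 [ 0.56028335  0.02337851  0.01      ]]
[[-1267.3  2076.4]
 [ 2019.8  2117.9]
 [ 1844.   1928.4]
 [-1120.2  1901. ]
 [  319.2  1859.8]
 [ -991.1  2020.5]
 [ 1707.8  2052.1]]
[ 0.53088458 -0.01688972  0.2491103 ]
```

View pics/w2c.png

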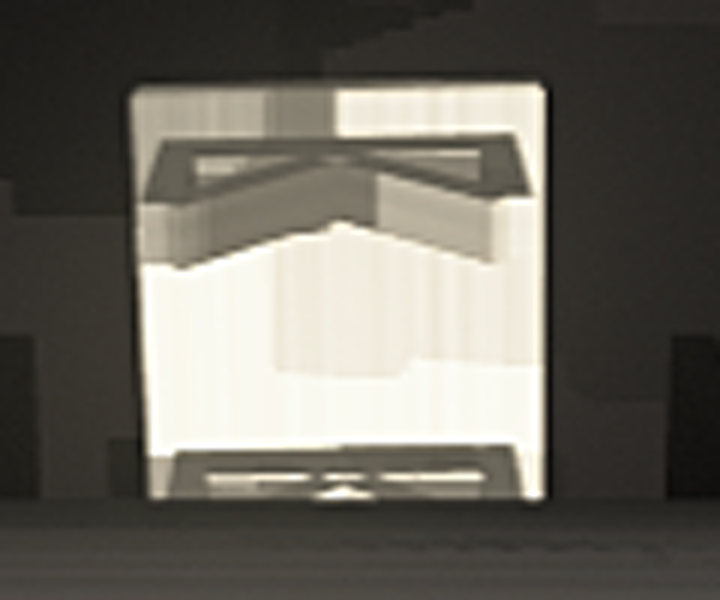

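```bash
python3 - <<'E'
from h import *
import pickle
c,s=pickle.load(open('w2.pkl','rb'))
def f(uv,z):
    return (toplane(c,(np.array(uv,float)-2.5)/6+[220,190],z,s)*1000).round(1)
print('foot',f([(132,85),(545,83)],.01))
print('notch near/far face',f([(335,160),(340,222)],.029))
print('near outer top L,R; inner mouth L R',f([(145,201),(530,198),(182,268),(492,263)],.057))
print('support base near-face ',f([(160,138),(518,135)],.01), f([(175,452),(517,447)],.01))
E
```

```text
foot [[560.2 -60.7  10. ]
 [559.6  22.7  10. ]]
notch near/far face [[570.4 -19.6  29. ]
 [583.  -18.6  29. ]]
near outer top L,R; inner mouth L R [[570.3 -53.7  57. ]
 [569.6  15.9  57. ]
 [583.  -47.3  57. ]
 [581.9   9.2  57. ]]
support base near-face  [[571.2 -55.3  10. ]
 [570.4  17.5  10. ]] [[640.2 -53.6  10. ]
 [638.9  18.8  10. ]]
```

V-rest about (608,-19.5), yaw ~1.3°. Next, look at the stem.

>>> apply_moves(commands=[{"grip":0.6,"dp":[20,50,5],"yaw":0.005},{"grip":0.6,"dp":[35,110,10],"yaw":0.012},{"grip":0.6,"dp":[50,172,20],"yaw":0.024},{"grip":0.6,"dp":[65,230,30],"yaw":0.024},{"grip":0.6,"dp":[80,290,30],"yaw":0.024},{"grip":0.6,"dp":[90,325,30],"yaw":0.024},{"grip":0.6,"dp":[90,342,30],"yaw":0.024},{"grip":0.6,"dp":[90,342,30],"yaw":0.024},{"grip":0.6,"dp":[90,342,30],"yaw":0.024}])

```text
time_s: 2.82
tcp_pos: [0.4405, 0.3212, 0.2195]
eef_rot: [-180.0, -0.0, 178.5]
contact_force: [-0.7, -0.8, 0.7]
gripper_width: 0.0526
```

```bash
python3 snap.py w3
```

```text
2.825 [0.44045792 0.32121526 0.21946556] [-1.79976167e+02 -2.03955468e-02  1.78536149e+02] [ 5.66983343e+01  8.64281115e+00 -1.63735831e+01 -5.24548124e-03
 -6.50146121e+01 -1.48159965e+02] [-0.70212424 -0.77860049  0.70719826]
```

View pics/w3.png

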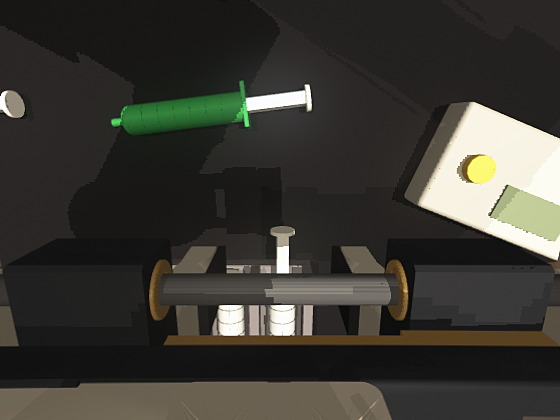

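Wrist: disc at (282.5,231), stem from there down to row 270 near column 283.

```bash
python3 - <<'E'
from h import *
import pickle
c,s=pickle.load(open('w3.pkl','rb'))
g=c['color'][200:275,240:330].astype(int)
m=(g.min(2)>110)
for r in (228,231,234,237,245,255,265,270):
    xs=np.where(m[r-200])[0]+240; print(r,xs.min() if len(xs) else None,xs.max() if len(xs) else None,len(xs))
print(toplane(c,[(282.5,228),(282.5,237)],.048,s),toplane(c,[(282.5,245),(282.5,268)],.043,s))
cv2.imwrite('pics/w3c.png',cv2.resize(c['color'][200:275,240:330,::-1],None,fx=7,fy=7,interpolation=cv2.INTER_CUBIC))
E
```

```text
228 291 291 1
231 293 294 2
234 272 293 22
237 277 288 12
245 277 288 12
255 277 288 12
265 240 293 33
270 240 291 29
[[0.47886278 0.32502321 0.048     ]
 [0.4886061  0.3247976  0.048     ]] [[0.4992728  0.3246124  0.043     ]
 [0.52554037 0.32400341 0.043     ]]
```

View pics/w3c.png

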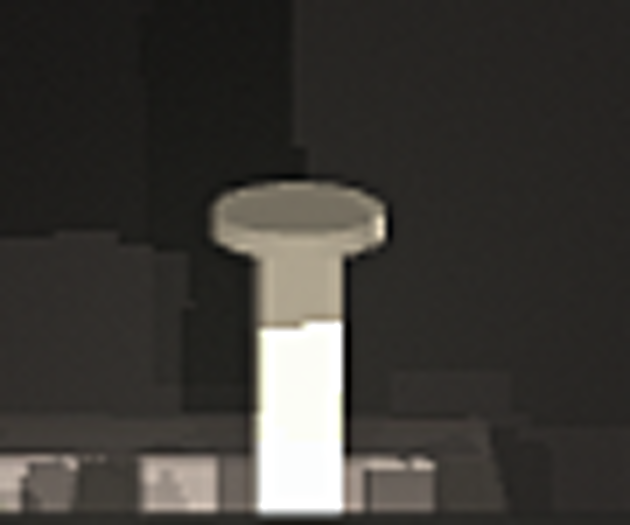

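>>> apply_moves(commands=[{"grip":0.6,"dp":[-35,2,15],"yaw":0},{"grip":0.6,"dp":[-70,4,50],"yaw":0},{"grip":0.6,"dp":[-70,4,95],"yaw":0},{"grip":0.6,"dp":[-70,4,135],"yaw":0},{"grip":0.6,"dp":[-70,4,155],"yaw":0},{"grip":0.6,"dp":[-70,4,160],"yaw":0}])

```text
time_s: 3.62
tcp_pos: [0.51, 0.3231, 0.0583]
eef_rot: [-179.9, -0.1, 178.5]
contact_force: [0.6, -0.3, 0.4]
gripper_width: 0.0527
```

```bash
python3 snap.py w4; python3 - <<'E'
from h import *
import pickle
for n in('side','top'):
    c=capture(n);pickle.dump((c,None),open(n+'4.pkl','wb'))
    u=proj(c,[[.5,.32,.05]])[0].astype(int);print(n,u)
    a=c['color'][max(u[1]-60,0):u[1]+60,max(u[0]-80,0):u[0]+80,::-1]
    cv2.imwrite('pics/'+n+'4.png',cv2.resize(a,None,fx=4,fy=4,interpolation=cv2.INTER_CUBIC))
E
```

```text
3.625 [0.51003881 0.32310332 0.05828913] [-1.79881873e+02 -9.56291095e-02  1.78528547e+02] [ 5.08736035e+01  2.29593433e+01 -2.00790797e+01 -4.83858476e-03
 -4.71135193e+01 -1.42341660e+02] [ 0.64809408 -0.32800668  0.42164525]
side [231 148]
top [144 195]
```

View pics/side4.png

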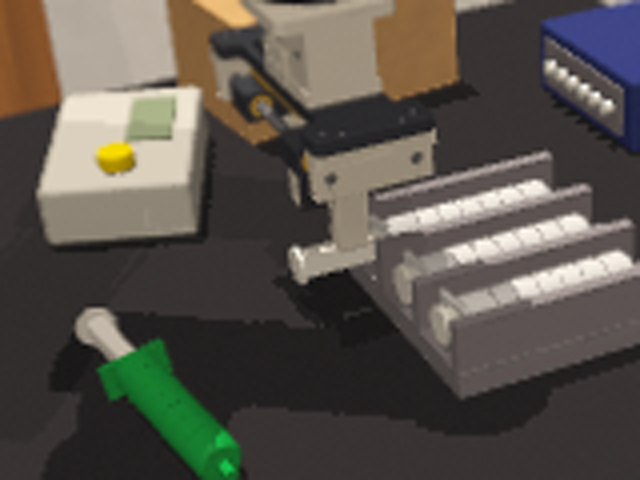

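View pics/w4.png

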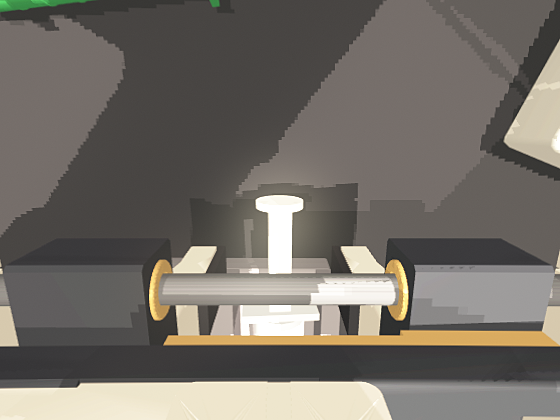

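Side and wrist agree: fingers straddle the stem, centred (stem col 280, finger gap mid 278). Descend and close.

>>> apply_moves(commands=[{"grip":0.6,"dp":[0,1,20],"yaw":0},{"grip":0.6,"dp":[0,1,38],"yaw":0},{"grip":0.6,"dp":[0,1,44],"yaw":0},{"grip":0.6,"dp":[0,1,44],"yaw":0},{"grip":0,"dp":[0,1,44],"yaw":0},{"grip":0,"dp":[0,1,44],"yaw":0},{"grip":0,"dp":[0,1,44],"yaw":0},{"grip":0,"dp":[0,1,44],"yaw":0},{"grip":0,"dp":[0,1,44],"yaw":0},{"grip":0,"dp":[0,1,44],"yaw":0}], newtons=55)

```text
time_s: 5.03
tcp_pos: [0.51, 0.3248, 0.0154]
eef_rot: [-179.9, -0.0, 178.6]
contact_force: [1.6, -4.5, 1.7]
gripper_width: 0.0116
```

>>> apply_moves(commands=[{"grip":0,"dp":[0,0,-5],"yaw":0},{"grip":0,"dp":[0,0,-15],"yaw":0},{"grip":0,"dp":[0,0,-28],"yaw":0},{"grip":0,"dp":[0,0,-42],"yaw":0},{"grip":0,"dp":[0,0,-56],"yaw":0},{"grip":0,"dp":[0,0,-70],"yaw":0},{"grip":0,"dp":[0,0,-85],"yaw":0},{"grip":0,"dp":[0,0,-95],"yaw":0},{"grip":0,"dp":[0,0,-100],"yaw":0},{"grip":0,"dp":[0,0,-100],"yaw":0}])

```text
time_s: 6.28
tcp_pos: [0.5103, 0.3259, 0.1157]
eef_rot: [180.0, 0.0, 178.6]
contact_force: [-1.3, 0.8, -1.1]
gripper_width: 0.0113
```

```bash
python3 snap.py w5; python3 - <<'E'
from h import *
import pickle
for n in('side',):
    c=capture(n);pickle.dump((c,None),open(n+'5.pkl','wb'))
    u=proj(c,[[.57,.32,.12]])[0].astype(int);print(n,u)
    a=c['color'][max(u[1]-60,0):u[1]+60,max(u[0]-80,0):u[0]+80,::-1]
    print(max(u[0]-80,0),max(u[1]-60,0))
    cv2.imwrite('pics/'+n+'5.png',cv2.resize(a,None,fx=4,fy=4,interpolation=cv2.INTER_CUBIC))
E
```

```text
6.275 [0.51026197 0.32594488 0.1157012 ] [1.79984879e+02 6.79755244e-03 1.78611157e+02] [ 5.10349571e+01  1.93449791e+01 -1.66828468e+01 -4.74161804e-03
 -5.39560445e+01 -1.42421010e+02] [-1.27203811  0.76272414 -1.13705915]
side [253 118]
173 58
```

View pics/side5.png

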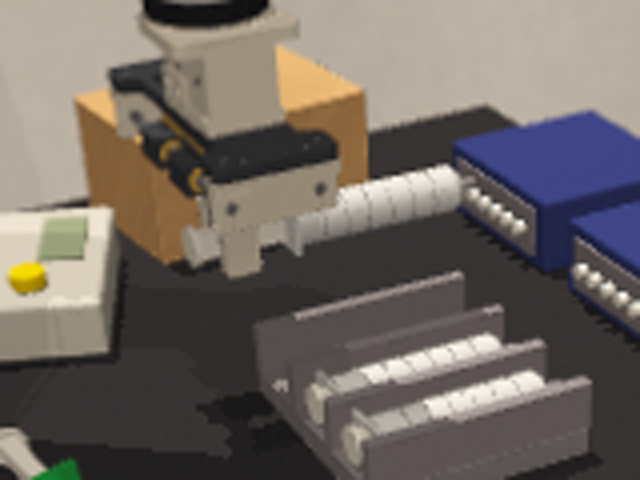

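Syringe is lifted. Checking its tilt: disc centre crop (200,247), barrel end (460,186).

```bash
python3 - <<'E'
from h import *
import pickle
c,_=pickle.load(open('side5.pkl','rb'))
y=np.radians(-1.4)
for pitch in(0,-5,5):
  p=np.radians(pitch)
  P=[[.5103+d*np.cos(y)*np.cos(p),.3259+d*np.sin(y),.1347+d*np.sin(p)] for d in(-24,0,42,102,164)] if 0 else [[.5103+d/1e3*np.cos(y)*np.cos(p),.3259+d/1e3*np.sin(y),.1347+d/1e3*np.sin(p)] for d in(-24,0,42,102,164)]
  print(pitch,((proj(c,P)-[173,58])*4+1.5).round(0).tolist())
E
```

```text
0 [[198.0, 247.0], [233.0, 239.0], [293.0, 224.0], [376.0, 205.0], [458.0, 186.0]]
-5 [[198.0, 244.0], [233.0, 239.0], [293.0, 230.0], [376.0, 218.0], [457.0, 206.0]]
5 [[198.0, 250.0], [233.0, 239.0], [292.0, 219.0], [374.0, 192.0], [457.0, 166.0]]
```

Level, as expected. Transfer over to the V-rest.

>>> apply_moves(commands=[{"grip":0,"dp":[0,-10,0],"yaw":0},{"grip":0,"dp":[0,-32,0],"yaw":0},{"grip":0,"dp":[0,-65,0],"yaw":-0.01},{"grip":0,"dp":[-1,-105,0],"yaw":-0.015},{"grip":0,"dp":[-2,-148,0],"yaw":-0.02},{"grip":0,"dp":[-2,-192,0],"yaw":-0.025},{"grip":0,"dp":[-3,-235,0],"yaw":-0.03},{"grip":0,"dp":[-4,-275,0],"yaw":-0.04},{"grip":0,"dp":[-4,-308,0],"yaw":-0.047},{"grip":0,"dp":[-4,-332,0],"yaw":-0.047},{"grip":0,"dp":[-4,-344,0],"yaw":-0.047},{"grip":0,"dp":[-4,-348,0],"yaw":-0.047}])

```text
time_s: 7.88
tcp_pos: [0.5054, -0.0231, 0.1156]
eef_rot: [180.0, -0.0, -178.8]
contact_force: [0.2, 0.6, -0.8]
gripper_width: 0.0117
```

>>> apply_moves(commands=[{"grip":0,"dp":[0,0,10],"yaw":0},{"grip":0,"dp":[0,0,30],"yaw":0},{"grip":0,"dp":[0,0,46],"yaw":0},{"grip":0,"dp":[0,0,50],"yaw":0},{"grip":0,"dp":[0,0,50],"yaw":0}])

```text
time_s: 8.5
tcp_pos: [0.5058, -0.0217, 0.0653]
eef_rot: [-180.0, -0.0, -178.6]
contact_force: [-0.0, -0.4, -0.1]
gripper_width: 0.0114
```

```bash
python3 - <<'E'
from h import *
import pickle
s=get_state();print(s['time_s'],s['tcp_pos'],s['eef_rot'],s['contact_force'])
for n,o in(('side',(250,110)),('top',(240,100))):
    c=capture(n);pickle.dump((c,s),open(n+'6.pkl','wb'))
    a=c['color'][o[1]:o[1]+130,o[0]:o[0]+150,::-1]
    cv2.imwrite('pics/'+n+'6.png',cv2.resize(a,None,fx=4.5,fy=4.5,interpolation=cv2.INTER_CUBIC))
E
```

```text
8.5 [ 0.50577525 -0.0217344   0.06527627] [-1.79981766e+02 -4.02772336e-02 -1.78649381e+02] [-0.000783   -0.39236409 -0.06883137]
```

View pics/side6.png

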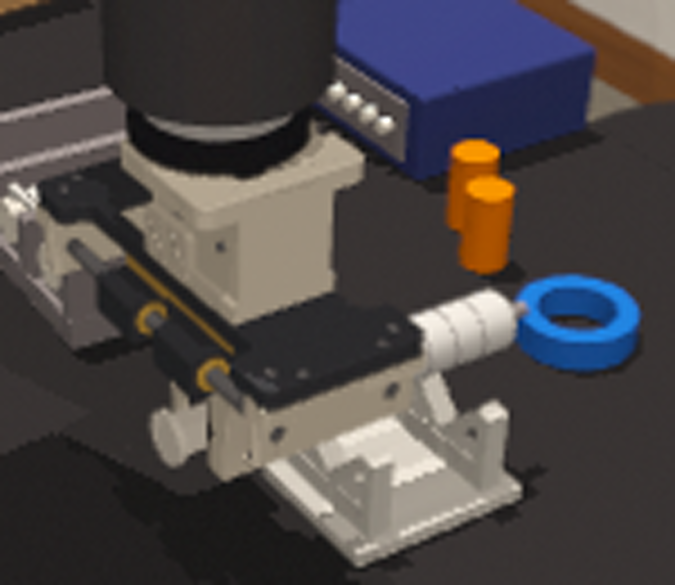

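View pics/top6.png

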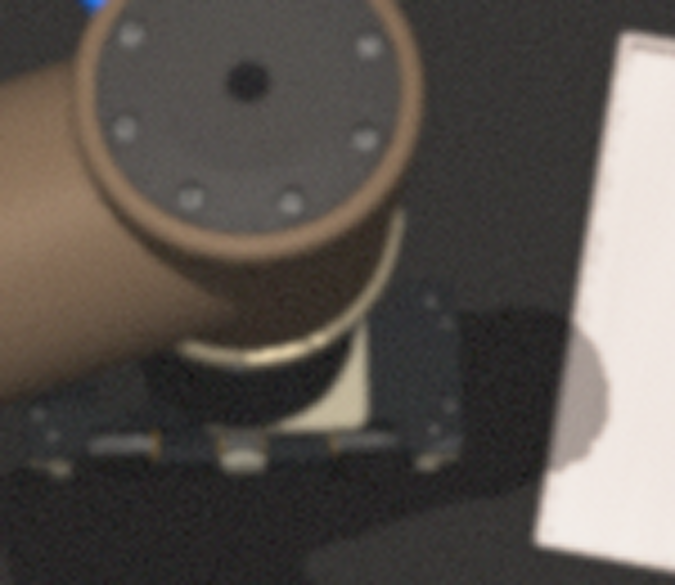

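Syringe is over the V-rest, aligned with the notches. Lower to just above seat.

>>> apply_moves(commands=[{"grip":0,"dp":[0,0,8],"yaw":0},{"grip":0,"dp":[0,0,20],"yaw":0},{"grip":0,"dp":[0,0,28],"yaw":0},{"grip":0,"dp":[0,0,32],"yaw":0},{"grip":0,"dp":[0,0,33],"yaw":0},{"grip":0,"dp":[0,0,34],"yaw":0},{"grip":0,"dp":[0,0,34],"yaw":0}])

```text
time_s: 9.48
tcp_pos: [0.5061, -0.022, 0.0318]
eef_rot: [180.0, 0.0, -178.7]
contact_force: [-0.2, 0.6, 0.6]
gripper_width: 0.0115
```

```bash
python3 - <<'E'
from h import *
import pickle
s=get_state();print(s['time_s'],s['tcp_pos'],s['contact_force'],s['moment'])
for n,o in(('side',(250,110)),):
    c=capture(n);pickle.dump((c,s),open(n+'7.pkl','wb'))
    a=c['color'][o[1]:o[1]+130,o[0]:o[0]+150,::-1]
    cv2.imwrite('pics/'+n+'7.png',cv2.resize(a,None,fx=4.5,fy=4.5,interpolation=cv2.INTER_CUBIC))
E
```

```text
9.475 [ 0.50611102 -0.02198373  0.0318346 ] [-0.15652997  0.58579826  0.5545963 ] [0.26660022 0.05716034 0.12510735]
```

View pics/side7.png

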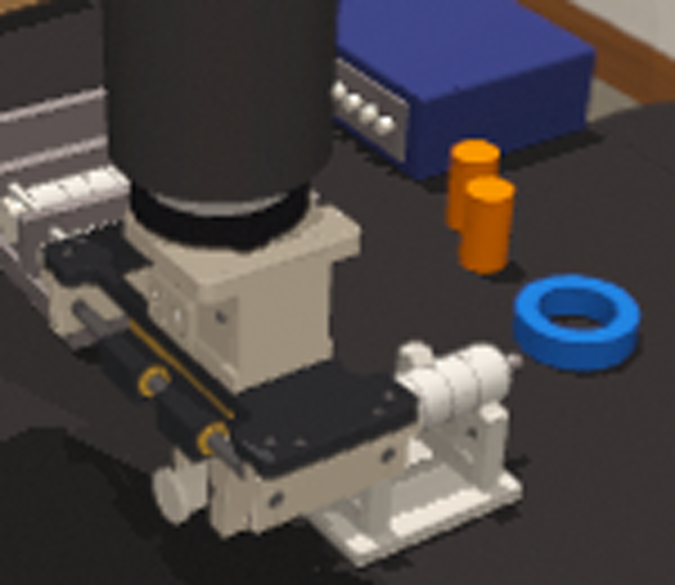

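Barrel lies in the Vs. Down another 1.5 mm, then release.

>>> apply_moves(commands=[{"grip":0,"dp":[0,0,0.7],"yaw":0},{"grip":0,"dp":[0,0,1.4],"yaw":0},{"grip":0,"dp":[0,0,1.4],"yaw":0},{"grip":0,"dp":[0,0,1.4],"yaw":0}], newtons=20)

```text
time_s: 10.02
tcp_pos: [0.5059, -0.0221, 0.0303]
eef_rot: [180.0, 0.0, -178.7]
contact_force: [-1.4, 0.5, 2.5]
gripper_width: 0.0116
```

>>> apply_moves(commands=[{"grip":0.2,"dp":[0,0,0],"yaw":0},{"grip":0.4,"dp":[0,0,0],"yaw":0},{"grip":0.6,"dp":[0,0,0],"yaw":0},{"grip":0.6,"dp":[0,0,0],"yaw":0},{"grip":0.7,"dp":[0,0,0],"yaw":0},{"grip":0.7,"dp":[0,0,-20],"yaw":0},{"grip":0.7,"dp":[0,0,-60],"yaw":0},{"grip":0.7,"dp":[0,0,-110],"yaw":0},{"grip":0.7,"dp":[20,0,-150],"yaw":0},{"grip":0.7,"dp":[40,0,-170],"yaw":0},{"grip":0.7,"dp":[40,0,-170],"yaw":0},{"grip":0.7,"dp":[40,0,-170],"yaw":0}])

```text
time_s: 11.52
tcp_pos: [0.4658, -0.023, 0.1998]
eef_rot: [180.0, -0.0, -178.7]
contact_force: [-0.5, -0.1, -0.5]
gripper_width: 0.0612
```

```bash
python3 snap.py w8; python3 - <<'E'
from h import *
import pickle
s=None
for n,o in(('side',(270,150)),):
    c=capture(n);pickle.dump((c,s),open(n+'8.pkl','wb'))
    a=c['color'][o[1]:o[1]+100,o[0]:o[0]+120,::-1]
    cv2.imwrite('pics/'+n+'8.png',cv2.resize(a,None,fx=6,fy=6,interpolation=cv2.INTER_CUBIC))
E
```

```text
11.525 [ 0.465829   -0.02297231  0.1997776 ] [ 1.79991985e+02 -3.96318105e-03 -1.78686919e+02] [ 2.14515572e+01  1.74689288e+00 -2.69024572e+01 -1.01292890e-02
 -6.13516118e+01 -1.10133620e+02] [-0.48066596 -0.10536451 -0.52866208]
```

View pics/side8.png

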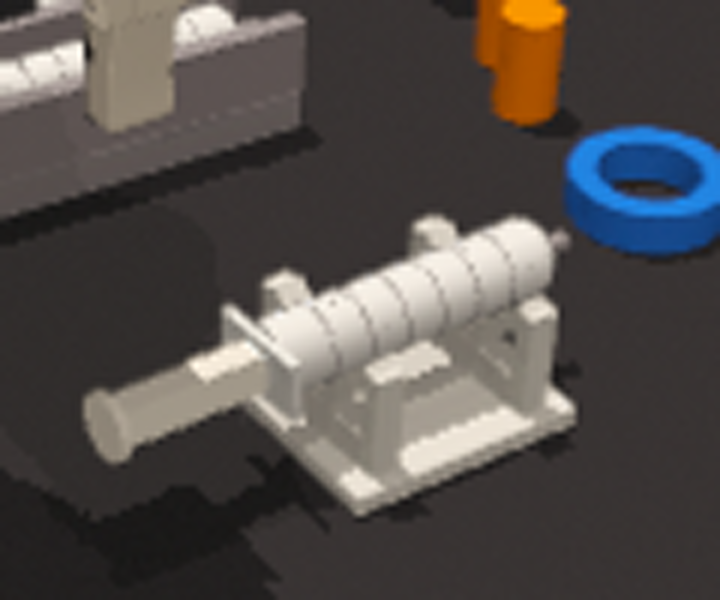

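View pics/w8.png

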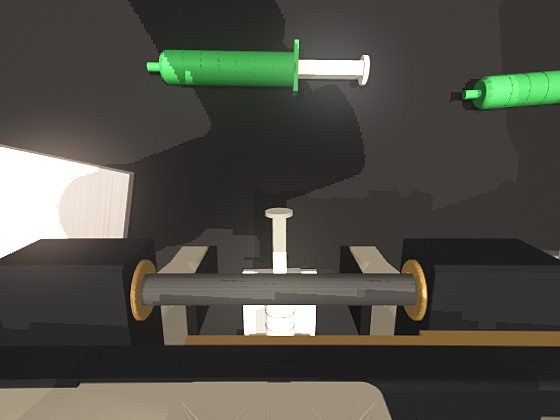

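The syringe lies level in both Vs. Checking where its middle is relative to the V-rest.

```bash
python3 - <<'E'
from h import *
import pickle
c,_=pickle.load(open('side8.pkl','rb'))
f=lambda uv,z:(toplane(c,(np.array(uv,float)-2.5)/6+[270,150],z)*1000).round(1)
print('disc, nozzle base',f([(106,428),(545,250)],.05))
print('foot L near R',f([(245,398),(365,516),(577,408)],.01))
y=np.radians(1.3)
P=[[.608+d/1e3*np.cos(y),-.0195+d/1e3*np.sin(y),.05] for d in(-128,-62,62,76)]
print(((proj(c,P)-[270,150])*6+2.5).round(0))
E
```

```text
disc, nozzle base [[477.8 -23.2  50. ]
 [673.  -15.2  50. ]]
foot L near R [[555.2   8.5  10. ]
 [556.2 -69.8  10. ]
 [658.6 -59.4  10. ]]
[[111. 425.]
 [269. 363.]
 [543. 256.]
 [573. 245.]]
```

>>> apply_moves(commands=[{"grip":0.7,"dp":[-30,0,0],"yaw":0},{"grip":0.7,"dp":[-75,0,0],"yaw":0},{"grip":0.7,"dp":[-115,0,20],"yaw":0},{"grip":0.7,"dp":[-138,0,50],"yaw":0},{"grip":0.7,"dp":[-142,0,75],"yaw":0},{"grip":0.7,"dp":[-142,0,92],"yaw":0},{"grip":0.7,"dp":[-142,0,97],"yaw":0},{"grip":0.7,"dp":[-142,0,97],"yaw":0}])

```text
time_s: 12.62
tcp_pos: [0.6078, -0.0198, 0.1034]
eef_rot: [-180.0, 0.0, -178.7]
contact_force: [-0.2, 0.4, -0.8]
gripper_width: 0.0613
```

```bash
python3 snap.py w9; python3 - <<'E'
from h import *
import pickle
s=None
for n,o in(('side',(270,130)),):
    c=capture(n);pickle.dump((c,s),open(n+'9.pkl','wb'))
    a=c['color'][o[1]:o[1]+120,o[0]:o[0]+130,::-1]
    cv2.imwrite('pics/'+n+'9.png',cv2.resize(a,None,fx=5,fy=5,interpolation=cv2.INTER_CUBIC))
E
```

```text
12.625 [ 0.60778636 -0.01978649  0.10339419] [-1.79989773e+02  3.25094555e-03 -1.78679099e+02] [ 1.65276415e+01  2.03039646e+01 -1.71023840e+01  1.34975010e-02
 -5.25931977e+01 -1.05214940e+02] [-0.21257155  0.43676292 -0.77759733]
```

View pics/side9.png

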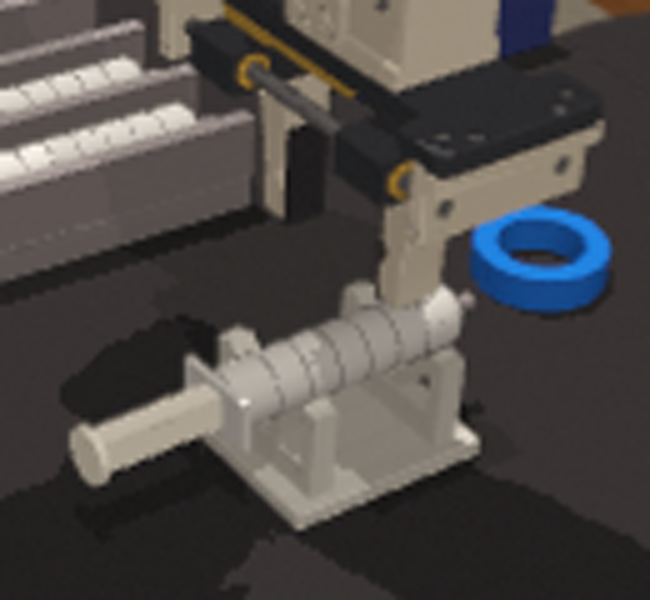

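View pics/w9.png

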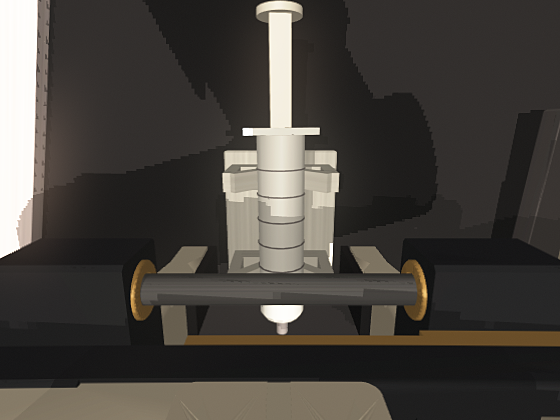

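```bash
python3 - <<'E'
from h import *
import pickle
c,s=pickle.load(open('w9.pkl','rb'))
y=np.radians(1.3)
for cx in(.606,.608,.610):
  P=[[cx+d*np.cos(y)-e*np.sin(y),-.0195+d*np.sin(y)+e*np.cos(y),z] for d,e,z in((-.05,-.042,.01),(-.05,.042,.01),(-.04,-.0285,.057),(-.028,-.0285,.057),(-.062,0,.062),(-.128,0,.05))]
  print(cx,proj(c,P,s).round(1).tolist())
cv2.imwrite('pics/w9c.png',cv2.resize(c['color'][115:275,205:355,::-1],None,fx=5,fy=5,interpolation=cv2.INTER_CUBIC))
E
```

```text
0.606 [[220.7, 143.3], [335.5, 143.3], [231.1, 165.2], [231.8, 184.7], [278.1, 127.9], [278.1, 4.5]]
0.608 [[220.8, 146.1], [335.4, 146.0], [231.1, 168.5], [231.9, 187.9], [278.1, 131.5], [278.0, 8.6]]
0.61 [[220.9, 148.9], [335.2, 148.8], [231.2, 171.8], [231.9, 191.1], [278.0, 135.0], [277.9, 12.6]]
```

View pics/w9c.png

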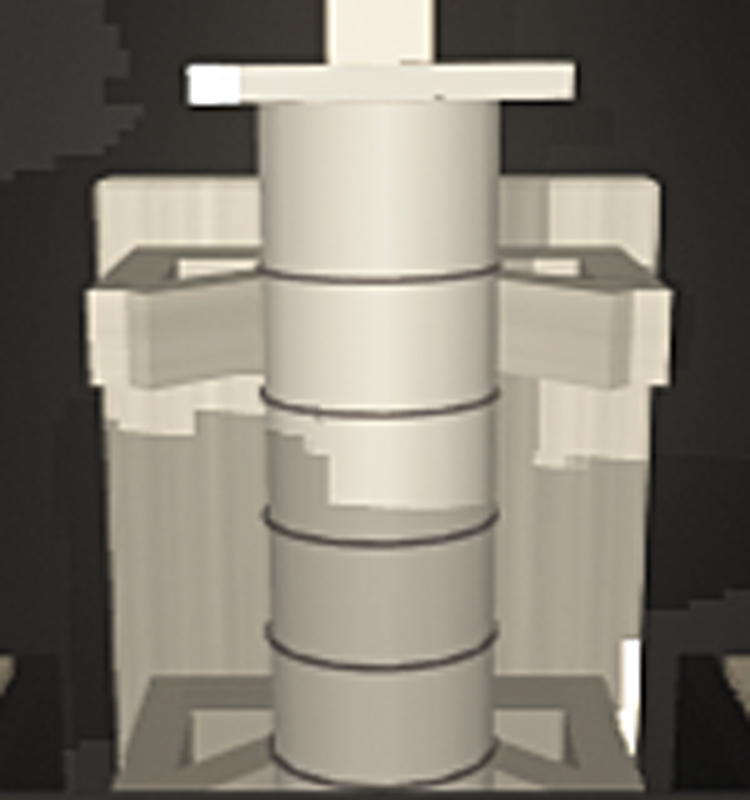

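Syringe mid-barrel ~(608,-18), V-rest centre ~(610,-18): well centred. Descend on the barrel, leaving the fingertips 12 mm below the axis.

>>> apply_moves(commands=[{"grip":0.7,"dp":[-1.5,1.5,20],"yaw":0},{"grip":0.7,"dp":[-1.5,1.5,45],"yaw":0},{"grip":0.7,"dp":[-1.5,1.5,60],"yaw":0},{"grip":0.7,"dp":[-1.5,1.5,65],"yaw":0},{"grip":0.7,"dp":[-1.5,1.5,65.5],"yaw":0},{"grip":0.7,"dp":[-1.5,1.5,65.5],"yaw":0},{"grip":0.3,"dp":[-1.5,1.5,65.5],"yaw":0},{"grip":0.15,"dp":[-1.5,1.5,65.5],"yaw":0},{"grip":0.15,"dp":[-1.5,1.5,65.5],"yaw":0},{"grip":0.15,"dp":[-1.5,1.5,65.5],"yaw":0},{"grip":0.15,"dp":[-1.5,1.5,65.5],"yaw":0}], newtons=30)

```text
time_s: 14.1
tcp_pos: [0.6093, -0.0182, 0.0377]
eef_rot: [-180.0, 0.0, -178.7]
contact_force: [0.1, -0.3, 0.2]
gripper_width: 0.029
```

>>> apply_moves(commands=[{"grip":0.1,"dp":[0,0,0],"yaw":0},{"grip":0.1,"dp":[0,0,0],"yaw":0},{"grip":0.1,"dp":[0,0,-6],"yaw":0},{"grip":0.1,"dp":[0,0,-16],"yaw":0},{"grip":0.1,"dp":[0,0,-28],"yaw":0},{"grip":0.1,"dp":[0,0,-42],"yaw":0},{"grip":0.1,"dp":[0,0,-56],"yaw":0},{"grip":0.1,"dp":[0,0,-68],"yaw":0},{"grip":0.1,"dp":[0,0,-77],"yaw":0},{"grip":0.1,"dp":[0,0,-80],"yaw":0},{"grip":0.1,"dp":[0,0,-80],"yaw":0}], newtons=45)

```text
time_s: 15.48
tcp_pos: [0.6091, -0.0183, 0.1176]
eef_rot: [180.0, -0.0, -178.7]
contact_force: [0.1, -0.1, -0.5]
gripper_width: 0.0288
```

```bash
python3 snap.py w10; python3 - <<'E'
from h import *
import pickle
s=None
for n,o in(('side',(270,100)),):
    c=capture(n);pickle.dump((c,s),open(n+'10.pkl','wb'))
    a=c['color'][o[1]:o[1]+120,o[0]:o[0]+130,::-1]
    cv2.imwrite('pics/'+n+'10.png',cv2.resize(a,None,fx=5,fy=5,interpolation=cv2.INTER_CUBIC))
    y=np.radians(1.3)
    print(((proj(c,[[.608+d*np.cos(y),-.019+d*np.sin(y),.1302] for d in(-.128,-.062,.062,.076)])-o)*5+2).round())
E
```

```text
15.475 [ 0.60914947 -0.01826091  0.11759556] [ 1.79995957e+02 -7.41799676e-03 -1.78701737e+02] [ 1.66232334e+01  1.95814437e+01 -1.60305219e+01 -7.20669849e-03
 -5.43941205e+01 -1.05320774e+02] [ 0.12817514 -0.09676727 -0.46707569]
[[ 89. 444.]
 [229. 395.]
 [470. 310.]
 [495. 301.]]
```

View pics/side10.png

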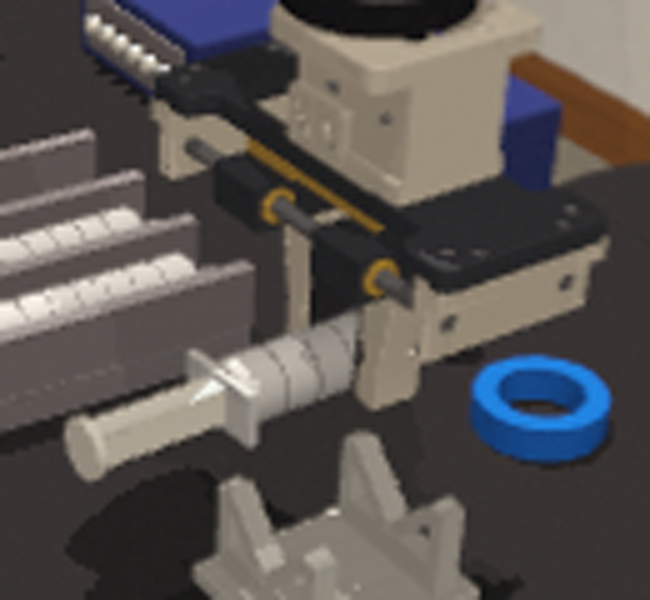

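View pics/w10.png

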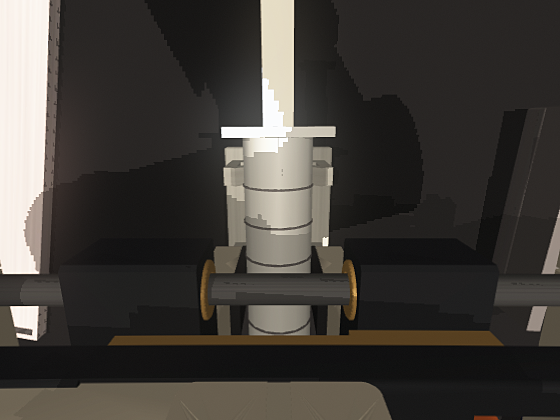

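Gripped level at mid-barrel. Carry to the tray and turn to the tray's yaw.

>>> apply_moves(commands=[{"grip":0.1,"dp":[0,-8,0],"yaw":0},{"grip":0.1,"dp":[1,-26,0],"yaw":0.015},{"grip":0.1,"dp":[3,-55,0],"yaw":0.035},{"grip":0.1,"dp":[5,-90,0],"yaw":0.06},{"grip":0.1,"dp":[7,-126,0],"yaw":0.09},{"grip":0.1,"dp":[9,-162,0],"yaw":0.12},{"grip":0.1,"dp":[11,-198,0],"yaw":0.15},{"grip":0.1,"dp":[13,-230,0],"yaw":0.175},{"grip":0.1,"dp":[14,-256,0],"yaw":0.195},{"grip":0.1,"dp":[14.4,-272,0],"yaw":0.205},{"grip":0.1,"dp":[14.4,-279,0],"yaw":0.208},{"grip":0.1,"dp":[14.4,-280,0],"yaw":0.208}])

```text
time_s: 17.08
tcp_pos: [0.6011, -0.2986, 0.1175]
eef_rot: [180.0, -0.0, 169.4]
contact_force: [-0.1, -0.5, -0.9]
gripper_width: 0.0289
```

>>> apply_moves(commands=[{"grip":0.1,"dp":[0,0,8],"yaw":0},{"grip":0.1,"dp":[0,0,25],"yaw":0},{"grip":0.1,"dp":[0,0,45],"yaw":0},{"grip":0.1,"dp":[0,0,60],"yaw":0},{"grip":0.1,"dp":[0,0,65],"yaw":0},{"grip":0.1,"dp":[0,0,65],"yaw":0}])

```text
time_s: 17.82
tcp_pos: [0.6012, -0.2984, 0.0523]
eef_rot: [-180.0, -0.0, 169.4]
contact_force: [-0.1, -1.3, -0.8]
gripper_width: 0.0288
```

```bash
python3 snap.py w11; python3 - <<'E'
from h import *
import pickle
c=capture('side');save(c,'side11')
E
```

```text
17.825 [ 0.60120595 -0.29840053  0.05229082] [-1.79994637e+02 -3.59278656e-02  1.69402940e+02] [-9.78959847e+00  2.85397668e+01 -1.12967048e+01  6.32122877e-03
 -5.01995284e+01 -9.08115077e+01] [-0.08283258 -1.34969419 -0.82657896]
```

View pics/side11.png

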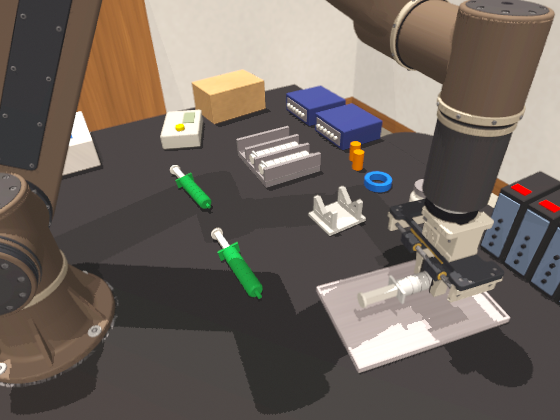

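View pics/w11.png

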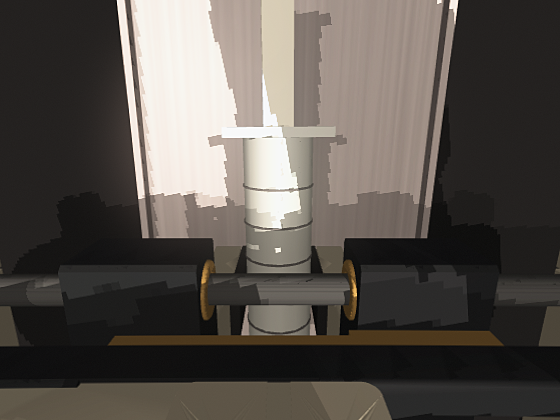

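Wrist: syringe parallel to the tray sides and centred between them (rim cols 135 and 445 against barrel 280). Lower it.

>>> apply_moves(commands=[{"grip":0.1,"dp":[0,0,8],"yaw":0},{"grip":0.1,"dp":[0,0,22],"yaw":0},{"grip":0.1,"dp":[0,0,34],"yaw":0},{"grip":0.1,"dp":[0,0,40],"yaw":0},{"grip":0.1,"dp":[0,0,42],"yaw":0},{"grip":0.1,"dp":[0,0,43],"yaw":0},{"grip":0.1,"dp":[0,0,43],"yaw":0}])

```text
time_s: 18.8
tcp_pos: [0.6015, -0.2986, 0.0099]
eef_rot: [-180.0, 0.0, 169.4]
contact_force: [-0.8, 0.1, -0.6]
gripper_width: 0.0286
```

>>> apply_moves(commands=[{"grip":0.1,"dp":[0,0,0.6],"yaw":0},{"grip":0.1,"dp":[0,0,1.2],"yaw":0},{"grip":0.1,"dp":[0,0,1.2],"yaw":0}])

```text
time_s: 19.18
tcp_pos: [0.6012, -0.2985, 0.0085]
eef_rot: [180.0, -0.0, 169.4]
contact_force: [-0.0, -0.5, -0.5]
gripper_width: 0.0291
```

>>> apply_moves(commands=[{"grip":0.1,"dp":[0,0,0.5],"yaw":0},{"grip":0.1,"dp":[0,0,1.0],"yaw":0},{"grip":0.1,"dp":[0,0,1.0],"yaw":0}])

```text
time_s: 19.55
tcp_pos: [0.6012, -0.2985, 0.0074]
eef_rot: [-180.0, -0.0, 169.4]
contact_force: [0.5, -0.3, -0.1]
gripper_width: 0.0287
```

>>> apply_moves(commands=[{"grip":0.1,"dp":[0,0,0.4],"yaw":0},{"grip":0.1,"dp":[0,0,0.7],"yaw":0},{"grip":0.1,"dp":[0,0,0.7],"yaw":0}])

```text
time_s: 19.92
tcp_pos: [0.6013, -0.2985, 0.0068]
eef_rot: [-180.0, 0.0, 169.4]
contact_force: [0.5, 0.7, 0.1]
gripper_width: 0.0287
```

>>> apply_moves(commands=[{"grip":0.33,"dp":[0,0,0],"yaw":0},{"grip":0.36,"dp":[0,0,0],"yaw":0},{"grip":0.4,"dp":[0,0,0],"yaw":0},{"grip":0.5,"dp":[0,0,0],"yaw":0},{"grip":0.6,"dp":[0,0,0],"yaw":0},{"grip":0.6,"dp":[0,0,0],"yaw":0},{"grip":0.7,"dp":[0,0,-2],"yaw":0},{"grip":0.7,"dp":[0,0,-10],"yaw":0},{"grip":0.7,"dp":[0,0,-30],"yaw":0},{"grip":0.7,"dp":[0,0,-60],"yaw":0},{"grip":0.7,"dp":[0,0,-110],"yaw":0},{"grip":0.7,"dp":[0,0,-150],"yaw":0}], newtons=10)

```text
time_s: 21.42
tcp_pos: [0.6016, -0.2987, 0.1596]
eef_rot: [-180.0, 0.1, 169.4]
contact_force: [0.9, -0.1, -0.7]
gripper_width: 0.0618
```

```bash
python3 snap.py w12; python3 - <<'E'
from h import *
import pickle
c=capture('side');save(c,'side12')
pickle.dump((c,None),open('side12.pkl','wb'))
E
```

```text
21.425 [ 0.60156613 -0.29868778  0.15956863] [-1.79980129e+02  9.79354834e-02  1.69401515e+02] [-9.79972770e+00  2.27605043e+01 -5.01137241e+00  2.40199112e-02
 -6.21304764e+01 -9.08099850e+01] [ 0.89836279 -0.05761234 -0.68508648]
```

View pics/side12.png

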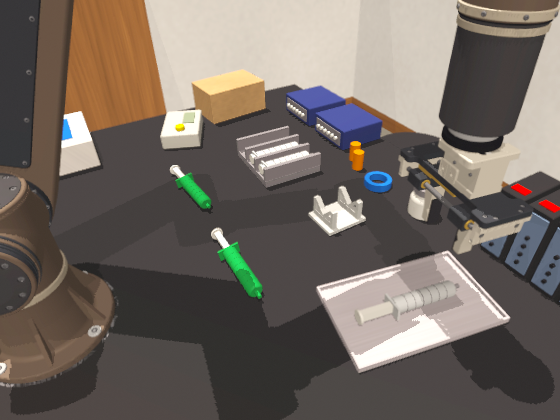

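View pics/w12.png

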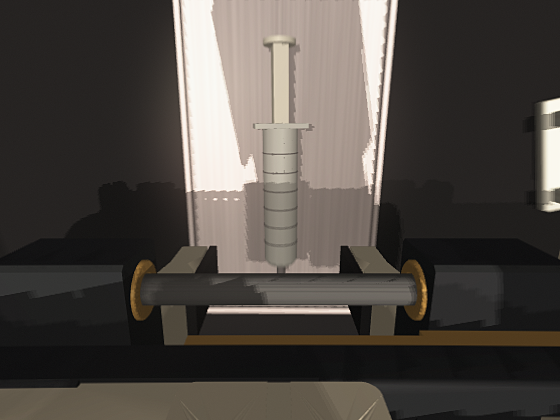

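The syringe lies within the tray, away from all rims; robot clear. I'll let half a second pass and check that it stays still, with its positions.

>>> apply_moves(commands=[{"grip":0.7,"dp":[0,0,-20],"yaw":0},{"grip":0.7,"dp":[0,0,-40],"yaw":0},{"grip":0.7,"dp":[0,0,-40],"yaw":0},{"grip":0.7,"dp":[0,0,-40],"yaw":0},{"grip":0.7,"dp":[0,0,-40],"yaw":0}])

```text
time_s: 22.15
tcp_pos: [0.6008, -0.2983, 0.1958]
eef_rot: [180.0, -0.1, 169.4]
contact_force: [0.3, -0.6, -0.4]
gripper_width: 0.0612
```

```bash
python3 - <<'E'
from h import *
import pickle
a,_=pickle.load(open('side12.pkl','rb'))
s=get_state();c=capture('side')
d=np.abs(a['color'][260:350,330:480].astype(int)-c['color'][260:350,330:480]).max(2)
print(s['time_s'],'changed px',(d>60).sum())
im=c['color'][245:365,310:515,::-1];cv2.imwrite('pics/side13.png',cv2.resize(im,None,fx=3.9,fy=3.9,interpolation=cv2.INTER_CUBIC))
y=np.radians(-10.6)
P=[[.6005+d*np.cos(y),-.2985+d*np.sin(y),.0195] for d in(-.128,-.062,.062,.076)]
print(((proj(c,P)-[310,245])*3.9+1.5).round())
E
```

```text
22.15 changed px 403
[[193. 280.]
 [327. 240.]
 [561. 168.]
 [586. 160.]]
```

View pics/side13.png

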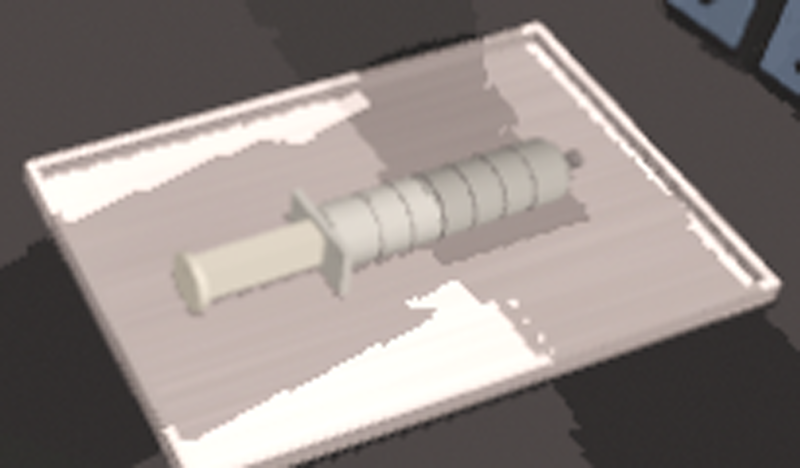

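The syringe lies flat. Disc (188,283), flange (322,242) and nozzle tip (575,160) are all within about 2-3 raw pixels of a level axis at 19.5 mm. Only the arm's shadow appears to have moved, so I'm handing in.

```bash
python3 -c "
from plant import close_job
print(close_job())"
```

```text
the job is handed in; nothing more can be done
None
```

I took the filled syringe by its stem, laid it level across both Vs of the rest, and let go. I then took it by the middle of the barrel, between the Vs, and laid it flat in the steel tray. I handed the job in at about 22 s, with the robot clear.

- **V-rest:** The side and wrist pictures after release showed the syringe level in both Vs. Its mid-barrel was about 2 mm from the rest's centre. The three camera views put the rest's centre anywhere from 606 to 610 mm in x, well inside the 15 mm allowed.
- **Tray:** The last pictures showed the syringe level on the tray floor, parallel to the tray's sides and clear of the rim all round. The side view matched a flat syringe to within about 3 pixels.
- **Forces:** The largest force in any move's end-of-call reading was about 5 N.
- **Less certain:** The force readings did not clearly show the syringe touching the tray floor before I let go. I judged that from height, and the pictures afterwards agree. Comparing two pictures about 0.7 s apart gave 403 changed pixels. I put these down to the arm's moving shadow, since the syringe sat where expected, but I did not prove it.

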